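Clear the code reader and present the fuller canister

TASK

First lift the pail by its handle off the code reader and set it down upright on the table right beside the reader. Then lift the two look-alike canisters in turn to feel their weight, the one on the robot's left first, standing each back upright on the table before taking the other, and hold the heavier one upright and still a few centimetres above the middle of the reader's window, leaving the lighter one standing on the table. Finish while still holding it there; drop nothing, tip nothing over and leave the other things on the table where they are.

Things in the scene. Friction and masses are not known exactly. Their poses are not given: they have to be found in the camera images.
- table: the fixed wooden work table; its top is the work surface at height 0
- reader: fixed code reader, a grey box 130 x 130 x 60 high with a black square window in its top; origin at the centre of its underside
- reader_window (a point): centre of the reader's window, on its top face, 60 above the table, z up
- pail: small open steel pail, 74 dia at the foot, 90 at the rim, 78 high, 0.4 kg, with a stiff (not swinging) arched handle: a straight wooden grip 16 wide (along the pail's x) x 76 long (along its y) x 16 high, centred over the pail with its middle 135 above the underside; origin at the centre of the underside; starts on top of the reader
- canister_1: one of two outwardly identical sealed canisters: straight aluminium body 58 dia with a dark steel lid 61 dia over its top 12 mm, 78 high in all; origin at the centre of its underside, z up along its axis. It stands on the table on the robot's left (greater y) of the two. Total mass unknown, 0.15 to 0.65 kg; the two differ by at least 0.15 kg and either may be the heavier. The contents fit closely inside and do not show
- canister_2: one of two outwardly identical sealed canisters: straight aluminium body 58 dia with a dark steel lid 61 dia over its top 12 mm, 78 high in all; origin at the centre of its underside, z up along its axis. It stands on the table on the robot's right (smaller y) of the two. Total mass unknown, 0.15 to 0.65 kg; the two differ by at least 0.15 kg and either may be the heavier. The contents fit closely inside and do not show
- wide_tin: bystander: flat round steel tin, 96 dia x 46 high (mm); origin at the centre of its underside
- spool_core: bystander: empty cardboard ring, 72 outer dia x 30 high (mm); origin at the centre of its underside
- mug: bystander: white mug, 76 dia x 85 high, handle at its +y (mm); origin at the centre of its underside
- stapler: bystander: black desk stapler, about 140 x 30 x 50 high, long along its x (mm); origin at the centre of its underside
- label_box: bystander: small closed carton, 70 (x) x 100 (y) x 50 high (mm); origin at the centre of its underside
- glue_jar: bystander: white jar with grey cap, 60 dia x 90 high (mm); origin at the centre of its underside
- tall_tin: bystander: slim aluminium tin, 44 dia x 100 high (mm); origin at the centre of its underside
Things that resemble listed ones, but are neither listed nor needed, are in the scene too. What is shaped like the canister_2 but green is not meant. Leave any green look-alike of the canister_1 alone.

How it is judged:
On the way, in this order (a step that is already met when the one before it is completed fails the run):
1. the pail stands upright on the table beside the reader (centres within 300 mm), let go (height (world z) of pail below 0.008 m and angle between pail's own z axis and vertical below 0.1 rad and linear speed of pail below 0.02 m/s and contact force between pail and table above 1 N and contact force between pail and the fingers below 0.1 N and horizontal distance between pail and reader below 0.3 m), for 0.2 s.
2. the left canister is held at least 30 mm up while the right one stands on the table (height (world z) of canister_1 above 0.03 m and contact force between canister_1 and the fingers above 1 N and contact force between canister_1 and table below 0.1 N and height (world z) of canister_2 below 0.008 m and angle between canister_2's own z axis and vertical below 0.1 rad), for 0.2 s.
3. the right canister is held at least 30 mm up while the left one stands on the table again (height (world z) of canister_2 above 0.03 m and contact force between canister_2 and the fingers above 1 N and contact force between canister_2 and table below 0.1 N and height (world z) of canister_1 below 0.008 m and angle between canister_1's own z axis and vertical below 0.1 rad), for 0.2 s.
At the end, for the whole second after the job is handed in: Fingers alone hold the heavier canister still, upright (0.2 rad), its axis within 35 mm of the window centre, underside 15 to 130 mm above it; the lighter one (under 3.2 N on the table) stands upright, untouched, on the table, and so does the pail, within 300 mm of the reader (centres) (all of step 1 and ((horizontal distance between canister_1 and reader_window below 0.035 m and z of canister_1 in the frame of reader_window between 0.015 and 0.13 m and angle between canister_1's own z axis and vertical below 0.2 rad and linear speed of canister_1 below 0.03 m/s and contact force between canister_1 and the fingers above 1 N and contact force between canister_1 and reader below 0.1 N and contact force between canister_1 and pail below 0.1 N and contact force between canister_2 and table between 1 and 3.2 N and height (world z) of canister_2 below 0.008 m and contact force between canister_2 and the arm below 0.1 N and contact force between canister_2 and the fingers below 0.1 N and angle between canister_2's own z axis and vertical below 0.1 rad and linear speed of canister_2 below 0.02 m/s) or (horizontal distance between canister_2 and reader_window below 0.035 m and z of canister_2 in the frame of reader_window between 0.015 and 0.13 m and angle between canister_2's own z axis and vertical below 0.2 rad and linear speed of canister_2 below 0.03 m/s and contact force between canister_2 and the fingers above 1 N and contact force between canister_2 and reader below 0.1 N and contact force between canister_2 and pail below 0.1 N and contact force between canister_1 and table between 1 and 3.2 N and height (world z) of canister_1 below 0.008 m and contact force between canister_1 and the arm below 0.1 N and contact force between canister_1 and the fingers below 0.1 N and angle between canister_1's own z axis and vertical below 0.1 rad and linear speed of canister_1 below 0.02 m/s))); the arm keeps its last pose, push and grip.
It fails at once if a bystander is moved more than 30 mm (distance of any of wide_tin, spool_core, mug, stapler, label_box, glue_jar, tall_tin from where it was at the start of the episode above 0.03 m).
It fails at once if the pail or a canister is tipped by more than 0.7 rad (angle between any of pail, canister_1, canister_2's own z axis and vertical above 0.7 rad).
It fails at once if the pail or a canister is dropped (falls freely faster than 0.6 m/s) ((contact force between pail and the fingers below 0.05 N and linear speed of pail above 0.6 m/s) or (contact force between canister_1 and the fingers below 0.05 N and linear speed of canister_1 above 0.6 m/s) or (contact force between canister_2 and the fingers below 0.05 N and linear speed of canister_2 above 0.6 m/s)).
It also fails if it takes over 72 s, if anything falls off the work surface, if the arm or the gripper's body presses on something with over 40 N, if the wrist force passes 120 N, or if a joint passes its speed limit or range.

ROBOT

A 7-joint arm with a two-finger parallel gripper is mounted at the origin on the work surface. World frame = base frame: x ahead of the robot, y to its left, z up, the work surface at z = 0. Lengths are in m, angles in rad, forces in N, time in s.
With the tool pointing down it reaches from about 0.425 to 0.925 m from the base axis. Payload 6.8 kg.
Tool frame: the origin (TCP) lies between the finger pads; the fingertips stand 14 mm ahead of it and the grasp point (between the pads) lies 5 mm behind it; z points along the fingers, y is the direction in which the jaws open and shut (so a half turn about z gives the same grasp; the last joint's range is limited). The gripper opens to 85 mm and grips with 20 to 120 N. Pads are 22 mm wide; open, the fingers measure 114 mm over their backs; the gripper's body (76 mm by 85 mm) begins 54 mm behind the grasp point. The pads swing forward as they close: fully open they stand 13 mm farther back than shut.
Start: joints at [-1.451, 0.477, 0.022, 1.555, -0.011, 1.109, -0.083], TCP at [0.152, 0.658, 0.221] pointing down, gripper open.
Joint ranges: [-2.96, 2.96], [-0.34, 2.1], [-1.41, 1.46], [0.24, 2.44], [-1.37, 4.51], [0.17, 1.92], [-2.96, 2.96]. Speed limits (rad/s): [2.39, 2.39, 3.14, 3.14, 3.14, 3.14, 3.14].

INTERFACE

Orientations are given as a unit quaternion [w, x, y, z].
In Python, from station import bot gives the robot as it stands.
- The arm moves only by the shell command python3 -m crank 'ROWS' [FORCE]. ROWS is JSON, a list of rows, each a list of 3 entries, a list of its own where there are three numbers: the shift along the tool's x, y, z in m, then the turn, a rotation vector about the tool's x, y, z in degrees, then the finger opening in m, from 0 to 0.0854. A call has 1 to 10 rows; each row shifts and turns the commanded pose from where the row before left it, along the tool's axes as they then stand; what a row does not reach is not made up. A row lasts 1/8 s, in which the tool goes at most 62.5 mm and 10.7 degrees, less where a joint would pass 70% of its speed; a pose out of reach is approached as far as the arm can. A call is refused whole if a number of a shift passes 0.0625 or a number of a turn 10.7, either way. A call with a gripper value outside its range is refused whole. The fingers move at their own pace and stop on an object; FORCE is the grip in N (left out, the last holds). Time passes only in rows, so rows that do not move let the fingers close. It gives the time, the measured TCP pose, the force and the opening at its end, in the units of the state.
- bot.get_obs(): the state, without advancing time (a new reading comes with each control period).
- bot.read_camera(name): name is "scene" or "top" or "wrist"; returns (picture, depth): 384x512x3 uint8, red, green, blue; 384x512 float32, m along the optical axis (not along the pixel's ray), 0 where there is no reading.
- bot.calibration(name): a dict with "fx", "fy", "cx", "cy" (pixels), "extrinsics" (4x4, takes a point from camera to world coordinates). Camera axes: x right, y down, z forward; pixel columns grow to the right and rows downward; lengths in m; the calibration is good to about 2 mm. A picture is of the moment at which its call begins: read the wrist's pose just before it. calibration takes no time and is no camera call; for the wrist camera it gives the pose at the moment of the call.
- bot.hand_in(): hands the job in, once; it reports no verdict.
The state is a dict: "t": time; "q": joint angles; "joint_vel": joint speeds; "joint_torque": joint torques, N m; "eef_pos": TCP position; "tool_rot": TCP orientation; "contact_force": force on the tool from outside, world axes, zero at the start; "torque": the same for the moment, N m; "gripper_width": opening from 0.0 (shut) to 1.0 (fully open).
Only numpy, scipy, OpenCV 4.12 (cv2) and the standard library are available. Lean on these libraries where they do the work, as an engineer would, in place of code of your own. Each camera call takes 0.05 s, during which the arm holds its last target.

## Working session

There is one attempt and no reset: what is moved stays moved. The work goes in short steps, Python scripts to look and compute and a shell command to move; the robot and the scene stay as the last step left them, time stands still between calls to the robot, and variables do not carry over. Pictures are saved under pics/ and viewed, and the job is handed in when it is done.

```bash
ls; mkdir -p pics; python3 - <<'E'
from station import bot
import cv2
o=bot.get_obs();print({k:o[k] for k in o})
for n in ("scene","top","wrist"):
    c=bot.calibration(n);print(n,c)
    p,d=bot.read_camera(n)
    cv2.imwrite(f"pics/{n}0.png",p[:,:,::-1])
    import numpy as np; np.savez(f"/tmp/{n}0.npz",p=p,d=d,E=c["extrinsics"],k=[c["fx"],c["fy"],c["cx"],c["cy"]])
E
```

```text
pics
{'t': 0.0, 'q': array([-1.4511399 ,  0.47777238,  0.02232955,  1.55650007, -0.01150183,
        1.10928123, -0.08311938]), 'joint_vel': array([ 0.00115637,  0.00173833,  0.0005226 , -0.00048606, -0.00239753,
       -0.00124031,  0.00013547]), 'joint_torque': array([-5.42236339e-04, -5.96447182e+01,  1.60788082e+00, -2.81203097e+01,
        1.25272895e-02,  9.18618782e-03, -1.37585388e-05]), 'eef_pos': array([0.15227855, 0.65695147, 0.21992359]), 'tool_rot': array([-3.94473838e-05,  1.13627248e-01,  9.93523029e-01, -9.15673339e-04]), 'contact_force': array([ 0.51828628,  0.28779463, -0.11043901]), 'torque': array([ 0.00842382, -0.02844666, -0.02277533]), 'gripper_width': 0.9979610646857715}
scene {'fx': 411.7544621200627, 'fy': 411.7544621200627, 'cx': 255.75994344113718, 'cy': 192.1185032539265, 'extrinsics': array([[-0.83084381,  0.31886017, -0.4560995 ,  1.1312899 ],
       [ 0.55643091,  0.46255018, -0.69024052,  0.85079126],
       [-0.0091213 , -0.82726992, -0.56173061,  0.80361617],
       [ 0.        ,  0.        ,  0.        ,  1.        ]])}
top {'fx': 485.11217374912667, 'fy': 485.11217374912667, 'cx': 254.68320642411516, 'cy': 194.56347504071556, 'extrinsics': array([[-0.02712131, -0.98940391,  0.14263358,  0.31856041],
       [-0.99950455,  0.02912014,  0.01194462, -0.04477705],
       [-0.01597156, -0.14223896, -0.98970348,  1.51796025],
       [ 0.        ,  0.        ,  0.        ,  1.        ]])}
wrist {'fx': 292.0537225406426, 'fy': 292.0537225406426, 'cx': 257.2365973423455, 'cy': 194.04750837124047, 'extrinsics': array([[ 0.22669922,  0.92900372,  0.29250564,  0.07723967],
       [ 0.97396344, -0.21573001, -0.06968337,  0.67527612],
       [-0.00163387,  0.30068697, -0.95372149,  0.37343782],
       [ 0.        ,  0.        ,  0.        ,  1.        ]])}
```

View pics/top0.png

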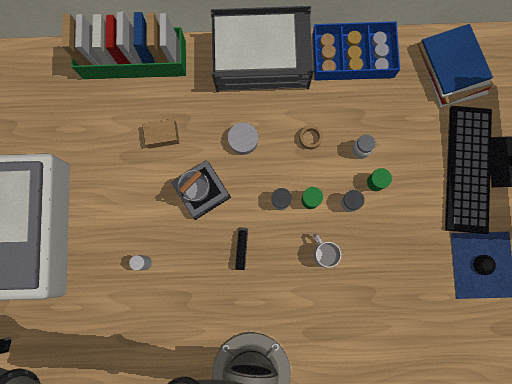

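View pics/scene0.png

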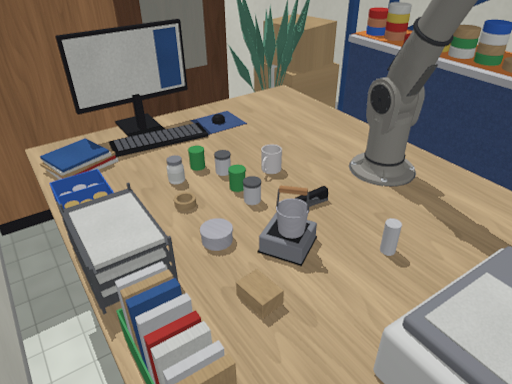

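View pics/wrist0.png

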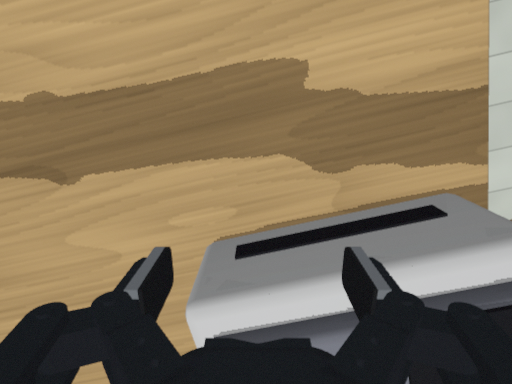

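Top view: reader with pail at about (201,190), the dark-lidded canisters at (282,198) (left) and (353,200) (right), green look-alikes at (312,197) and (379,179), mug (327,254), stapler (241,249), wide tin (242,138). Next I measure these.

```bash
cat > h.py <<'E'
import numpy as np, cv2
def load(n): 
    z=np.load(f"/tmp/{n}.npz"); return z["p"],z["d"],z["E"],z["k"]
def cloud(d,E,k):
    v,u=np.mgrid[:d.shape[0],:d.shape[1]]
    P=np.stack([(u-k[2])/k[0]*d,(v-k[3])/k[1]*d,d],-1)
    W=P@E[:3,:3].T+E[:3,3]; W[d==0]=np.nan
    return W
def snap(bot,n,tag):
    c=bot.calibration(n);p,d=bot.read_camera(n)
    k=[c["fx"],c["fy"],c["cx"],c["cy"]]
    cv2.imwrite(f"pics/{n}{tag}.png",p[:,:,::-1]); np.savez(f"/tmp/{n}{tag}.npz",p=p,d=d,E=c["extrinsics"],k=k)
    return p,d,c["extrinsics"],k
def circ(W,z0,z1,c,r):
    m=(W[...,2]>z0)&(W[...,2]<z1)&(np.hypot(W[...,0]-c[0],W[...,1]-c[1])<r)
    q=W[m][:,:2].astype(np.float32)
    if len(q)<8: return None
    (x,y),rr=cv2.minEnclosingCircle(q)
    return round(x,4),round(y,4),round(rr,4),np.round(q.mean(0),4),len(q),np.round(np.median(W[m][:,2]),4)
E
python3 - <<'E'
from h import *
p,d,E,k=load("top0"); W=cloud(d,E,k)
for nm,(u,v) in dict(c1=(282,198),g1=(312,197),c2=(353,200),g2=(379,179),mug=(327,254),tin=(242,138),jar=(364,146),stap=(241,249),box=(160,133),tall=(140,262),ring=(318,140)).items():
    w=W[v,u]; print(nm,np.round(w,3),circ(W,w[2]-.006,w[2]+.006,w,.06))
m=(W[...,2]>.02)&(W[...,0]>.2)&(W[...,0]<.95)&(abs(W[...,1])<.5)
n,l,s,c=cv2.connectedComponentsWithStats(m.astype(np.uint8))
for i in range(1,n):
    if s[i,4]>30:
        q=W[l==i]; print(np.round(c[i]),s[i,4],np.round(q.min(0),3),np.round(q.max(0),3))
# reader top
m=(abs(W[...,2]-.06)<.006)&(W[...,0]>.4)&(W[...,0]<.65)&(W[...,1]>-.0)&(W[...,1]<.2)
q=W[m][:,:2].astype(np.float32); print("reader",cv2.minAreaRect(q))
m=(W[...,2]>.175)&(W[...,0]>.4)&(W[...,0]<.65)&(W[...,1]>-.0)&(W[...,1]<.2)
q=W[m]; print("grip",len(q),cv2.minAreaRect(q[:,:2].astype(np.float32)),np.median(q[:,2]))
p,d,E,k=load("scene0"); W=cloud(d,E,k)
m=(W[...,2]>.175)&(W[...,0]>.4)&(W[...,0]<.65)&(W[...,1]>-.0)&(W[...,1]<.2)
q=W[m]; print("grip scene",len(q),q.min(0),q.max(0),q.mean(0),cv2.minAreaRect(q[:,:2].astype(np.float32)))
m=(abs(W[...,2]-.06)<.004)&(W[...,0]>.4)&(W[...,0]<.65)&(W[...,1]>-.0)&(W[...,1]<.2)
print("reader scene",cv2.minAreaRect(W[m][:,:2].astype(np.float32)))
E
python3 - <<'E'
import cv2
p=cv2.imread('pics/top0.png')
cv2.imwrite('pics/top0z.png',cv2.resize(p[120:280,120:400],None,fx=2.8,fy=2.8,interpolation=cv2.INTER_CUBIC))
E
```

```text
c1 [ 0.513 -0.109  0.079] (0.5154, -0.1061, 0.0305, array([ 0.5152, -0.1064], dtype=float32), 284, np.float64(0.0774))
g1 [ 0.514 -0.199  0.076] (0.5157, -0.2001, 0.0306, array([ 0.5152, -0.1995], dtype=float32), 309, np.float64(0.0769))
c2 [ 0.501 -0.32   0.077] (0.5032, -0.3222, 0.0308, array([ 0.5028, -0.3217], dtype=float32), 316, np.float64(0.0773))
g2 [ 0.562 -0.401  0.082] (0.5662, -0.4071, 0.0311, array([ 0.5663, -0.407 ], dtype=float32), 230, np.float64(0.0785))
mug [ 0.345 -0.246 -0.003] (0.3448, -0.246, 0.0601, array([ 0.3435, -0.2467], dtype=float32), 576, np.float64(-0.0008))
tin [0.71  0.008 0.048] (0.7146, 0.007, 0.0484, array([0.7141, 0.006 ], dtype=float32), 608, np.float64(0.0456))
jar [ 0.662 -0.36   0.09 ] (0.6724, -0.3668, 0.0265, array([ 0.672 , -0.3667], dtype=float32), 228, np.float64(0.0891))
stap [0.366 0.019 0.046] (0.3634, 0.0158, 0.0579, array([0.354 , 0.0212], dtype=float32), 220, np.float64(0.0441))
box [0.733 0.264 0.049] (0.7363, 0.2662, 0.0576, array([0.7382, 0.2653], dtype=float32), 653, np.float64(0.0487))
tall [0.335 0.311 0.099] (0.3341, 0.3217, 
[... 924 characters left out ...]
93 [ 0.305 -0.274  0.02 ] [ 0.408 -0.199  0.091]
[139. 262.] 257 [0.314 0.299 0.022] [0.356 0.344 0.108]
reader ((0.5541868209838867, 0.14136762917041779), (0.13030195236206055, 0.12960036098957062), 30.980745315551758)
grip 182 ((0.5506166815757751, 0.1501125544309616), (0.017116542905569077, 0.0826076790690422), 44.5937385559082) 0.20085552323875255
grip scene 241 [0.52146432 0.11695193 0.17528471] [0.5835212  0.18312171 0.20393969] [0.55310538 0.15432719 0.19577723] ((0.552475094795227, 0.15158796310424805), (0.018960410729050636, 0.08348822593688965), 42.763797760009766)
reader scene ((0.556232213973999, 0.14299678802490234), (0.1299748718738556, 0.12965984642505646), 31.961679458618164)
```

View pics/top0z.png

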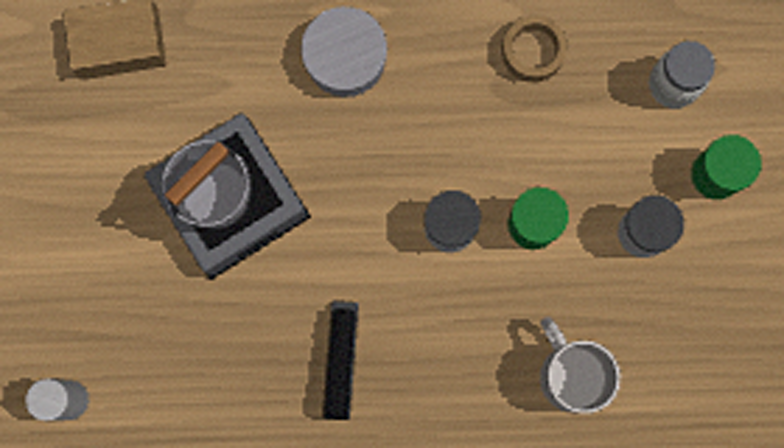

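Pail grip is at about (0.5515, 0.151) with its narrow direction at 44°, and the reader is at (0.555, 0.142). First I raise the tool and turn it about 33°.

```bash
cat >> h.py <<'E'
def go(bot,target,yaw=None):
    from scipy.spatial.transform import Rotation as R
    o=bot.get_obs(); q=o["tool_rot"]; r=R.from_quat([q[1],q[2],q[3],q[0]])
    M=r.as_matrix(); print("t",round(o["t"],2),"pos",np.round(o["eef_pos"],4),"F",np.round(o["contact_force"],2),"w",round(o["gripper_width"],3))
    print("yaw of y",round(np.degrees(np.arctan2(M[1,1],M[0,1])),2),"tilt z",np.round(M[:,2],4))
    if target is not None: print("shift tool",np.round(M.T@(np.array(target)-o["eef_pos"]),4))
    if yaw is not None:
        a=np.radians(yaw); T=np.array([[-np.sin(a),np.cos(a),0],[np.cos(a),np.sin(a),0],[0,0,-1]]).T
        print("turn deg",np.round(np.degrees(R.from_matrix(M.T@T).as_rotvec()),2))
        print("shift after turn",np.round(T.T@(np.array(target)-o["eef_pos"]),4))
E
python3 -m crank '[[[0,0,-0.015],[0,0,8],0.0854],[[0,0,-0.015],[0,0,8],0.0854],[[0,0,-0.015],[0,0,8],0.0854],[[0,0,-0.015],[0,0,8],0.0854],[[0,0,0],[0,0,1],0.0854],[[0,0,0],[0,0,0],0.0854]]' 40
python3 -c "
from h import *; from station import bot
go(bot,[.5515,.151,.28],44)"
```

```text
t: 0.9
eef_pos: [0.1522, 0.6572, 0.28]
tool_rot: [0.0, 0.39, 0.921, -0.001]
contact_force: [0.1, 0.3, -0.9]
gripper_width: 1.001
t 0.9 pos [0.1522 0.6572 0.28  ] F [ 0.08  0.28 -0.93] w 1.001
yaw of y 44.09 tilt z [-2.0e-04 -1.2e-03 -1.0e+00]
shift tool [-6.414e-01 -6.540e-02  5.000e-04]
turn deg [-0.06  0.04  0.09]
shift after turn [-0.6415 -0.0644 -0.    ]
```

```bash

python3 -m crank '[[[-0.02,-0.0,0],[0,0,0],0.0854],[[-0.04,-0.004,0],[0,0,0],0.0854],[[-0.05,-0.005,0],[0,0,0],0.0854],[[-0.05,-0.005,0],[0,0,0],0.0854],[[-0.05,-0.005,0],[0,0,0],0.0854],[[-0.05,-0.005,0],[0,0,0],0.0854],[[-0.05,-0.005,0],[0,0,0],0.0854],[[-0.05,-0.005,0],[0,0,0],0.0854],[[-0.05,-0.005,0],[0,0,0],0.0854],[[-0.05,-0.005,0],[0,0,0],0.0854]]'
python3 -m crank '[[[-0.05,-0.005,0],[0,0,0],0.0854],[[-0.05,-0.005,0],[0,0,0],0.0854],[[-0.04,-0.008,0],[0,0,0],0.0854],[[-0.026,-0.006,0],[0,0,0],0.0854],[[0,0,0],[0,0,0],0.0854],[[0,0,0],[0,0,0],0.0854]]'
python3 -c "
from h import *; from station import bot
go(bot,[.5515,.151,.28],44)
p,d,E,k=snap(bot,'wrist','1'); W=cloud(d,E,k)
m=(W[...,2]>.18)&(W[...,2]<.215)&(np.hypot(W[...,0]-.55,W[...,1]-.15)<.07)
q=W[m];print(len(q),cv2.minAreaRect(q[:,:2].astype(np.float32)),np.percentile(q[:,2],[5,50,95]))
"
```

```text
t: 2.15
eef_pos: [0.4409, 0.2926, 0.2806]
tool_rot: [-0.0, 0.391, 0.92, -0.0]
contact_force: [1.7, 0.7, -0.0]
gripper_width: 1.001
t: 2.9
eef_pos: [0.5372, 0.1596, 0.2805]
tool_rot: [-0.0, 0.391, 0.92, -0.0]
contact_force: [0.9, 0.6, 0.4]
gripper_width: 1.0
t 2.9 pos [0.5372 0.1596 0.2805] F [0.91 0.55 0.35] w 1.0
yaw of y 43.97 tilt z [-1.e-03  2.e-04 -1.e+00]
shift tool [-0.0161  0.0043  0.0005]
turn deg [-0.03 -0.05 -0.03]
shift after turn [-0.0161  0.0043  0.0005]
1637 ((0.5497226715087891, 0.1524408757686615), (0.01601196452975273, 0.07906541228294373), 44.36078643798828) [0.19835532 0.20324553 0.20446638]
```

View pics/wrist1.png

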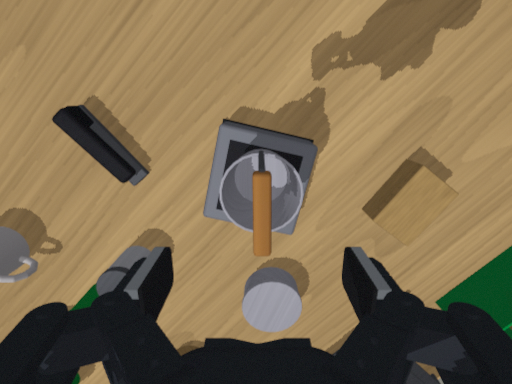

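The wrist view shows the wooden grip at (262,213), lined up lengthwise with the tool. It measures (0.550, 0.1525) at 44.4°. I descend on it.

```bash

python3 -m crank '[[[-0.0142,0.0044,0],[0,0,0],0.0854],[[0,0,0.01],[0,0,0],0.07],[[0,0,0.02],[0,0,0],0.06],[[0,0,0.02],[0,0,0],0.05],[[0,0,0.02],[0,0,0],0.05],[[0,0,0.012],[0,0,0],0.05],[[0,0,0.008],[0,0,0],0.05],[[0,0,0],[0,0,0],0.05],[[0,0,0],[0,0,0],0.05]]' 40
python3 -c "
from h import *; from station import bot
go(bot,[.5500,.1525,.19],44)
p,d,E,k=snap(bot,'wrist','2')
"
```

```text
t: 4.08
eef_pos: [0.5514, 0.1526, 0.1915]
tool_rot: [0.0, 0.391, 0.92, 0.0]
contact_force: [-0.2, -0.3, 0.3]
gripper_width: 0.584
t 4.08 pos [0.5514 0.1526 0.1915] F [-0.18 -0.28  0.35] w 0.584
yaw of y 43.94 tilt z [ 9.e-04  4.e-04 -1.e+00]
shift tool [ 0.0009 -0.0011  0.0015]
turn deg [ 0.06  0.02 -0.06]
shift after turn [ 0.0009 -0.0011  0.0015]
```

View pics/wrist2.png

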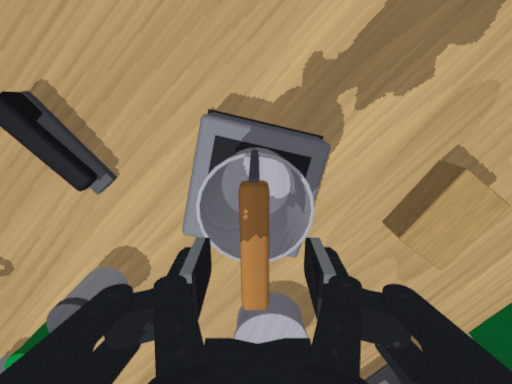

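The grip (255,245) sits centred between the fingers. I close and lift.

```bash

python3 -m crank '[[[0,0,0.001],[0,0,0],0.03],[[0,0,0],[0,0,0],0.01],[[0,0,0],[0,0,0],0.0],[[0,0,0],[0,0,0],0.0],[[0,0,0],[0,0,0],0.0],[[0,0,0],[0,0,0],0.0]]' 50
python3 -m crank '[[[0,0,-0.005],[0,0,0],0.0],[[0,0,-0.01],[0,0,0],0.0],[[0,0,-0.015],[0,0,0],0.0],[[0,0,-0.015],[0,0,0],0.0],[[0,0,-0.005],[0,0,0],0],[[0,0,0],[0,0,0],0.0],[[0,0,0],[0,0,0],0.0]]'
python3 -c "
from h import *; from station import bot
go(bot,[.55,.32,.24],44)
p,d,E,k=snap(bot,'scene','3')
"
```

```text
t: 4.88
eef_pos: [0.5511, 0.1524, 0.1903]
tool_rot: [0.0, 0.391, 0.92, 0.0]
contact_force: [-2.2, -1.4, 5.9]
gripper_width: 0.156
t: 5.75
eef_pos: [0.5505, 0.1524, 0.2394]
tool_rot: [-0.0, 0.391, 0.92, -0.0]
contact_force: [-0.2, 0.5, -4.3]
gripper_width: 0.155
t 5.75 pos [0.5505 0.1524 0.2394] F [-0.2   0.52 -4.29] w 0.155
yaw of y 43.95 tilt z [-9.e-04 -3.e-04 -1.e+00]
shift tool [ 0.121   0.1159 -0.0007]
turn deg [-0.05 -0.02 -0.05]
shift after turn [ 0.1209  0.116  -0.0006]
```

View pics/scene3.png

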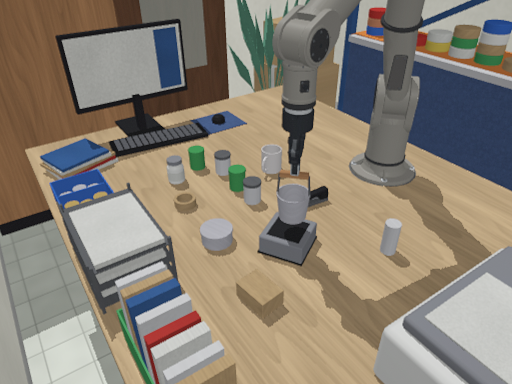

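The pail hangs level and clear of the reader (wrist force about 4.3 N). I carry it to (0.55, 0.32).

```bash

python3 -m crank '[[[0.008,0.008,0],[0,0,0],0],[[0.015,0.014,0],[0,0,0],0],[[0.02,0.019,0],[0,0,0],0],[[0.02,0.019,0],[0,0,0],0],[[0.02,0.019,0],[0,0,0],0],[[0.018,0.018,0],[0,0,0],0],[[0.012,0.012,0],[0,0,0],0],[[0.008,0.007,0],[0,0,0],0],[[0,0,0],[0,0,0],0],[[0,0,0],[0,0,0],0]]'
python3 -m crank '[[[0,0,0.01],[0,0,0],0],[[0,0,0.02],[0,0,0],0],[[0,0,0.025],[0,0,0],0],[[0,0,0.02],[0,0,0],0],[[0,0,0.015],[0,0,0],0],[[0,0,0.008],[0,0,0],0],[[0,0,0.002],[0,0,0],0],[[0,0,0],[0,0,0],0],[[0,0,0],[0,0,0],0]]'
python3 -c "
from h import *; from station import bot
go(bot,[.55,.32,.1305],44)
"
```

```text
t: 7.05
eef_pos: [0.5508, 0.3187, 0.2399]
tool_rot: [0.0, 0.392, 0.92, -0.0]
contact_force: [1.3, -0.4, -3.6]
gripper_width: 0.157
t: 8.18
eef_pos: [0.5509, 0.3204, 0.1406]
tool_rot: [0.0, 0.391, 0.92, 0.001]
contact_force: [-0.2, 1.0, -4.2]
gripper_width: 0.159
t 8.18 pos [0.5509 0.3204 0.1406] F [-0.19  1.   -4.19] w 0.159
yaw of y 43.95 tilt z [ 1.e-03  8.e-04 -1.e+00]
shift tool [ 0.0004 -0.0009  0.0101]
turn deg [ 0.07  0.01 -0.05]
shift after turn [ 0.0004 -0.0009  0.0101]
```

```bash

python3 -m crank '[[[0,0,0.004],[0,0,0],0],[[0,0,0.003],[0,0,0],0],[[0,0,0.0015],[0,0,0],0],[[0,0,0.001],[0,0,0],0],[[0,0,0.001],[0,0,0],0],[[0,0,0],[0,0,0],0],[[0,0,0],[0,0,0],0]]'

```

```text
t: 9.05
eef_pos: [0.5509, 0.3204, 0.1304]
tool_rot: [0.0, 0.391, 0.92, 0.001]
contact_force: [-2.0, -0.5, 6.2]
gripper_width: 0.156
```

```bash

python3 -m crank '[[[0,0,-0.0005],[0,0,0],0.014],[[0,0,0],[0,0,0],0.02],[[0,0,0],[0,0,0],0.03],[[0,0,0],[0,0,0],0.04],[[0,0,0],[0,0,0],0.05],[[0,0,0],[0,0,0],0.05],[[0,0,0],[0,0,0],0.05]]'
python3 -c "
from h import *; from station import bot
go(bot,[.55,.32,.24],44)
p,d,E,k=snap(bot,'wrist','4')
p,d,E,k=snap(bot,'scene','4')
"
```

```text
t: 9.93
eef_pos: [0.5505, 0.3201, 0.1299]
tool_rot: [-0.0, 0.391, 0.92, 0.0]
contact_force: [-0.5, 0.4, -0.4]
gripper_width: 0.584
t 9.93 pos [0.5505 0.3201 0.1299] F [-0.55  0.42 -0.45] w 0.584
yaw of y 43.94 tilt z [ 0.  0. -1.]
shift tool [ 0.0003 -0.0004 -0.1101]
turn deg [ 0.   -0.   -0.06]
shift after turn [ 0.0003 -0.0004 -0.1101]
```

View pics/wrist4.png

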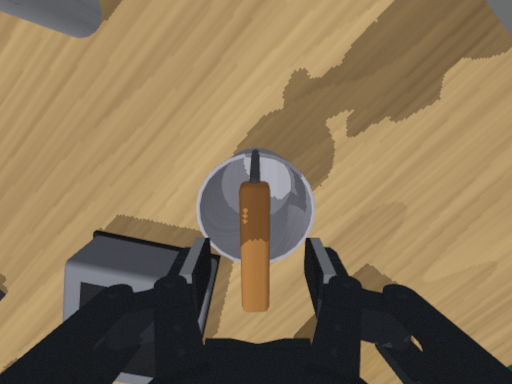

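View pics/scene4.png

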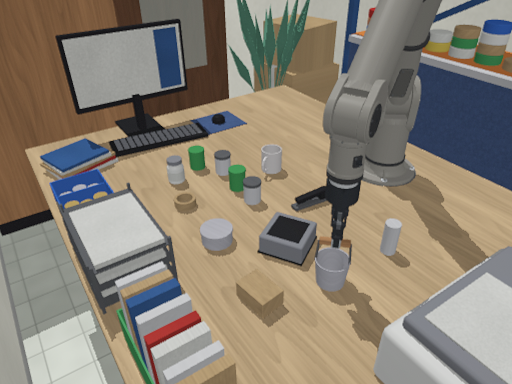

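The pail stands on the table beside the reader, with the fingers clear on both sides of its grip. I rise and turn the tool towards yaw 0.

```bash

python3 -m crank '[[[0,0,-0.01],[0,0,0],0.05],[[0,0,-0.03],[0,0,0],0.05],[[0,0,-0.03],[0,0,0],0.05],[[0,0,-0.03],[0,0,8.8],0.0854],[[0,0,-0.01],[0,0,8.8],0.0854],[[0,0,0],[0,0,8.8],0.0854],[[0,0,0],[0,0,8.8],0.0854],[[0,0,0],[0,0,8.8],0.0854],[[0,0,0],[0,0,0],0.0854]]'
python3 -c "
from h import *; from station import bot
go(bot,[.515,-.106,.2],0)
"
```

```text
t: 11.15
eef_pos: [0.5505, 0.3203, 0.2405]
tool_rot: [0.0, 0.707, 0.707, 0.0]
contact_force: [-0.6, 0.4, 0.0]
gripper_width: 1.001
t 11.15 pos [0.5505 0.3203 0.2405] F [-0.59  0.42  0.03] w 1.001
yaw of y 0.03 tilt z [ 5.e-04  2.e-04 -1.e+00]
shift tool [-0.4263 -0.0358  0.0404]
turn deg [ 0.03 -0.01  0.03]
shift after turn [-0.4263 -0.0355  0.0405]
```

```bash

python3 -m crank '[[[-0.02,-0.001,0],[0,0,0],0.0854],[[-0.04,-0.004,0],[0,0,0],0.0854],[[-0.05,-0.005,0],[0,0,0],0.0854],[[-0.05,-0.005,0],[0,0,0],0.0854],[[-0.05,-0.005,0],[0,0,0],0.0854],[[-0.05,-0.005,0],[0,0,0],0.0854],[[-0.05,-0.005,0],[0,0,0],0.0854],[[-0.05,-0.005,0],[0,0,0],0.0854],[[-0.04,-0.001,0],[0,0,0],0.0854],[[-0.02,0,0],[0,0,0],0.0854]]'
python3 -m crank '[[[-0.006,0,0.02],[0,0,0],0.0854],[[0,0,0.02],[0,0,0],0.0854],[[0,0,0],[0,0,0],0.0854],[[0,0,0],[0,0,0],0.0854]]'
python3 -c "
from h import *; from station import bot
go(bot,[.515,-.106,.045],0)
p,d,E,k=snap(bot,'wrist','5'); W=cloud(d,E,k)
for c in [(.515,-.106),(.503,-.322)]: print(circ(W,.07,.085,c,.045))
p,d,E,k=snap(bot,'top','5')
"
```

```text
t: 12.4
eef_pos: [0.5125, -0.104, 0.2403]
tool_rot: [0.0, 0.708, 0.706, 0.0]
contact_force: [-0.2, 1.0, 1.1]
gripper_width: 1.002
t: 12.9
eef_pos: [0.514, -0.1065, 0.2007]
tool_rot: [0.0, 0.707, 0.707, 0.0]
contact_force: [0.9, -0.2, -0.5]
gripper_width: 0.998
t 12.9 pos [ 0.514  -0.1065  0.2007] F [ 0.94 -0.2  -0.52] w 0.998
yaw of y -0.05 tilt z [ 8.e-04  1.e-04 -1.e+00]
shift tool [0.0005 0.0009 0.1557]
turn deg [ 0.04 -0.   -0.05]
shift after turn [0.0005 0.001  0.1557]
(0.5159, -0.1058, 0.0305, array([ 0.5158, -0.1043], dtype=float32), 2917, np.float64(0.0785))
(0.5054, -0.3021, 0.0225, array([ 0.5069, -0.2952], dtype=float32), 256, np.float64(0.0762))
```

View pics/wrist5.png

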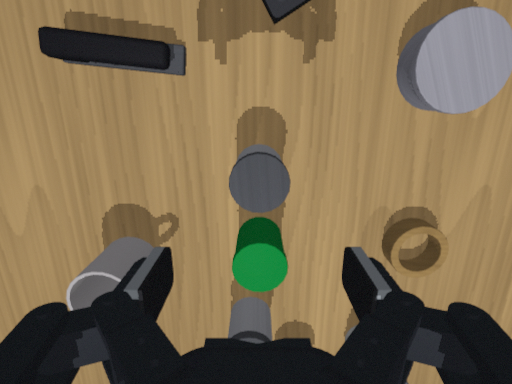

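View pics/top5.png

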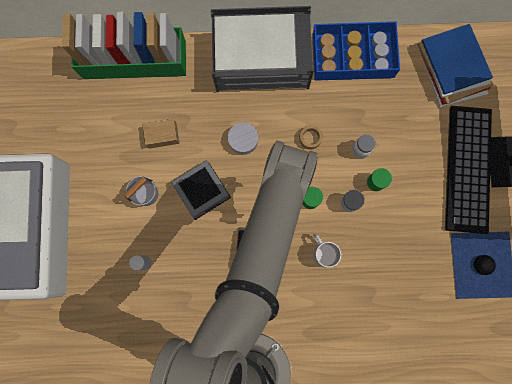

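Wrist view: the dark-lidded canister_1 lies at (260,180) with the green one behind it at (260,255). The top view shows pail and reader standing apart. Canister_1 measures (0.5157, -0.106), so I descend.

```bash

python3 -m crank '[[[0.0005,0.0017,0.01],[0,0,0],0.0854],[[0,0,0.025],[0,0,0],0.0854],[[0,0,0.03],[0,0,0],0.0854],[[0,0,0.03],[0,0,0],0.0854],[[0,0,0.03],[0,0,0],0.0854],[[0,0,0.02],[0,0,0],0.0854],[[0,0,0.015],[0,0,0],0.0854],[[0,0,0.005],[0,0,0],0.0854],[[0,0,0],[0,0,0],0.0854],[[0,0,0],[0,0,0],0.0854]]'
python3 -c "
from h import *; from station import bot
go(bot,[.5157,-.106,.035],0)
"
python3 -m crank '[[[0,0,0],[0,0,0],0.075],[[0,0,0],[0,0,0],0.065],[[0,0,0],[0,0,0],0.055],[[0,0,0],[0,0,0],0.045],[[0,0,0],[0,0,0],0.045],[[0,0,0],[0,0,0],0.045],[[0,0,0],[0,0,0],0.045]]' 40
python3 -c "
from h import *; from station import bot
go(bot,[.5157,-.106,.035],0)
p,d,E,k=snap(bot,'wrist','6')
"
```

```text
t: 14.25
eef_pos: [0.5164, -0.1054, 0.0355]
tool_rot: [0.0, 0.707, 0.707, 0.0]
contact_force: [-0.6, -0.6, -0.2]
gripper_width: 0.994
t 14.25 pos [ 0.5164 -0.1054  0.0355] F [-0.57 -0.6  -0.15] w 0.994
yaw of y -0.05 tilt z [ 0.0013  0.     -1.    ]
shift tool [-0.0006 -0.0007  0.0005]
turn deg [ 0.08 -0.   -0.05]
shift after turn [-0.0006 -0.0007  0.0005]
t: 15.12
eef_pos: [0.5159, -0.1053, 0.0355]
tool_rot: [-0.0, 0.707, 0.707, 0.0]
contact_force: [-2.7, -0.7, 6.0]
gripper_width: 0.699
t 15.12 pos [ 0.5159 -0.1053  0.0355] F [-2.69 -0.69  6.04] w 0.699
yaw of y -0.05 tilt z [ 4.e-04  6.e-04 -1.e+00]
shift tool [-0.0007 -0.0002  0.0005]
turn deg [ 0.02 -0.03 -0.05]
shift after turn [-0.0007 -0.0002  0.0005]
```

View pics/wrist6.png

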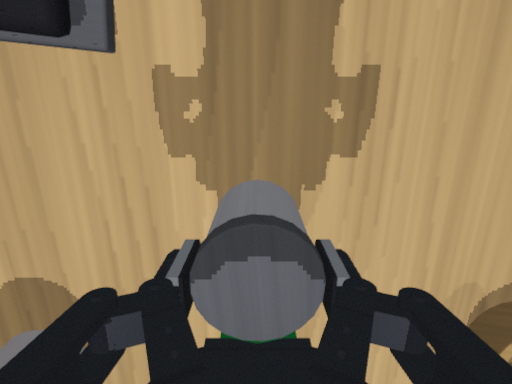

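The opening read (59.7 mm) suggests the pads are biting on the lid's rim. I reopen and regrasp about 11 mm lower, on the body.

```bash

python3 -m crank '[[[0,0,0],[0,0,0],0.07],[[0,0,0],[0,0,0],0.0854],[[0,0,0],[0,0,0],0.0854],[[0,0,0.004],[0,0,0],0.0854],[[0,0,0.005],[0,0,0],0.0854],[[0,0,0.003],[0,0,0],0.0854],[[0,0,0],[0,0,0],0.0854]]'
python3 -m crank '[[[0,0,0],[0,0,0],0.075],[[0,0,0],[0,0,0],0.065],[[0,0,0],[0,0,0],0.055],[[0,0,0],[0,0,0],0.045],[[0,0,0],[0,0,0],0.045],[[0,0,0],[0,0,0],0.045],[[0,0,0],[0,0,0],0.045]]' 40

```

```text
t: 16.05
eef_pos: [0.5155, -0.1054, 0.0225]
tool_rot: [-0.0, 0.707, 0.707, -0.0]
contact_force: [-0.3, -0.4, -0.4]
gripper_width: 1.002
t: 16.92
eef_pos: [0.516, -0.1053, 0.0233]
tool_rot: [0.0, 0.707, 0.707, 0.0]
contact_force: [-1.9, 0.7, 5.8]
gripper_width: 0.7
```

The opening is the same (0.700), so the body was held both times. I lift and weigh it.

```bash

python3 -m crank '[[[0,0,-0.003],[0,0,0],0.045],[[0,0,-0.008],[0,0,0],0.045],[[0,0,-0.015],[0,0,0],0.045],[[0,0,-0.015],[0,0,0],0.045],[[0,0,-0.012],[0,0,0],0.045],[[0,0,-0.006],[0,0,0],0.045],[[0,0,0],[0,0,0],0.045],[[0,0,0],[0,0,0],0.045]]' 60
for i in 1 2 3 4; do python3 -m crank '[[[0,0,0],[0,0,0],0.045]]' | grep -E "force|pos|width"; done
python3 -c "
from h import *; from station import bot
go(bot,[.5157,-.106,.025],0)
p,d,E,k=snap(bot,'scene','7')
cv2.imwrite('pics/scene7z.png',cv2.resize(p[90:270,150:350,::-1],None,fx=3,fy=3))
"
```

```text
t: 17.92
eef_pos: [0.5155, -0.1052, 0.0816]
tool_rot: [-0.0, 0.707, 0.707, -0.0]
contact_force: [0.2, -0.2, -1.3]
gripper_width: 0.698
eef_pos: [0.5154, -0.1053, 0.0814]
contact_force: [0.0, -0.8, -3.0]
gripper_width: 0.697
eef_pos: [0.5156, -0.1054, 0.0816]
contact_force: [0.3, -0.5, -2.0]
gripper_width: 0.697
eef_pos: [0.5157, -0.1054, 0.0817]
contact_force: [0.6, -0.2, -1.4]
gripper_width: 0.695
eef_pos: [0.5157, -0.1053, 0.0818]
contact_force: [-0.2, 0.7, -2.3]
gripper_width: 0.694
t 18.43 pos [ 0.5157 -0.1053  0.0818] F [-0.23  0.71 -2.31] w 0.694
yaw of y -0.05 tilt z [-2.e-04  0.e+00 -1.e+00]
shift tool [-0.0007 -0.      0.0568]
turn deg [-0.01 -0.   -0.05]
shift after turn [-0.0007 -0.      0.0568]
```

View pics/scene7z.png

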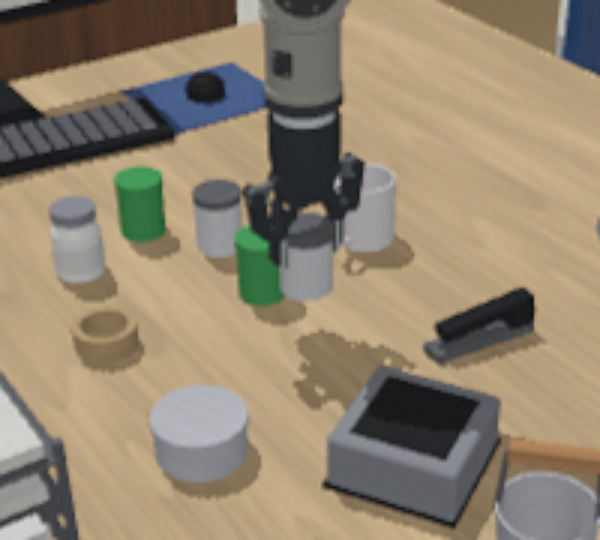

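Canister_1 hangs upright and clear of the table, weighing about 2 N. I set it back where it stood.

```bash

python3 -m crank '[[[0,0,0.008],[0,0,0],0.045],[[0,0,0.014],[0,0,0],0.045],[[0,0,0.014],[0,0,0],0.045],[[0,0,0.01],[0,0,0],0.045],[[0,0,0.006],[0,0,0],0.045],[[0,0,0.003],[0,0,0],0.045],[[0,0,0.0015],[0,0,0],0.045],[[0,0,0.001],[0,0,0],0.045],[[0,0,0.001],[0,0,0],0.045],[[0,0,0],[0,0,0],0.045]]'
python3 -m crank '[[[0,0,0],[0,0,0],0.045],[[0,0,0],[0,0,0],0.045]]'

```

```text
t: 19.73
eef_pos: [0.5159, -0.1053, 0.0235]
tool_rot: [0.0, 0.707, 0.707, 0.0]
contact_force: [-0.4, -0.3, -2.2]
gripper_width: 0.692
t: 19.98
eef_pos: [0.5159, -0.1053, 0.0235]
tool_rot: [0.0, 0.707, 0.707, 0.0]
contact_force: [0.2, 0.4, -2.7]
gripper_width: 0.69
```

```bash

python3 -m crank '[[[0,0,0.001],[0,0,0],0.045],[[0,0,0.0005],[0,0,0],0.045],[[0,0,0.0],[0,0,0],0.045],[[0,0,0.0],[0,0,0],0.045]]'

```

```text
t: 20.48
eef_pos: [0.5159, -0.1053, 0.0233]
tool_rot: [-0.0, 0.708, 0.707, 0.001]
contact_force: [-5.6, 2.0, 18.0]
gripper_width: 0.697
```

Contact with the table (+18 N). I back off slightly and release.

```bash

python3 -m crank '[[[0,0,-0.001],[0,0,0],0.045],[[0,0,0],[0,0,0],0.058],[[0,0,0],[0,0,0],0.065],[[0,0,0],[0,0,0],0.075],[[0,0,0],[0,0,0],0.0854],[[0,0,0],[0,0,0],0.0854],[[0,0,0],[0,0,0],0.0854]]' 40
python3 -m crank '[[[0,0,-0.01],[0,0,0],0.0854],[[0,0,-0.03],[0,0,0],0.0854],[[0,0,-0.04],[0,0,0],0.0854],[[0,0,-0.05],[0,0,0],0.0854],[[0,0,-0.04],[0,0,0],0.0854],[[0,0,-0.01],[0,0,0],0.0854],[[0,0,0],[0,0,0],0.0854]]'
python3 -c "
from h import *; from station import bot
p,d,E,k=snap(bot,'wrist','8'); W=cloud(d,E,k)
print(circ(W,.07,.085,(.515,-.106),.045))
go(bot,[.503,-.322,.2],0)
"
```

```text
t: 21.35
eef_pos: [0.5158, -0.1054, 0.0228]
tool_rot: [-0.0, 0.707, 0.707, -0.0]
contact_force: [0.4, 0.7, 0.6]
gripper_width: 1.001
t: 22.22
eef_pos: [0.5158, -0.1051, 0.2032]
tool_rot: [0.0, 0.707, 0.707, 0.001]
contact_force: [-0.1, 0.2, -0.8]
gripper_width: 0.997
(0.5158, -0.1057, 0.0305, array([ 0.5159, -0.1044], dtype=float32), 2855, np.float64(0.0785))
t 22.27 pos [ 0.5152 -0.105   0.2023] F [-0.65  0.15 -0.01] w 1.001
yaw of y -0.04 tilt z [-9.e-04  4.e-04 -1.e+00]
shift tool [-0.217  -0.0121  0.0022]
turn deg [-0.05 -0.03 -0.04]
shift after turn [-0.217  -0.0122  0.0023]
```

View pics/wrist8.png

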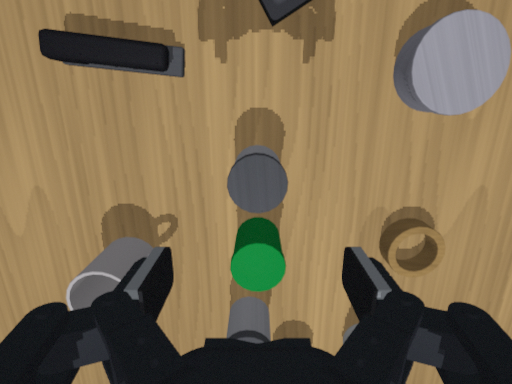

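Canister_1 stands upright at its old place, lid at (258,182), and the green one at (258,255) is untouched. Now to canister_2.

```bash

python3 -m crank '[[[-0.017,-0.001,0],[0,0,0],0.0854],[[-0.035,-0.002,0],[0,0,0],0.0854],[[-0.045,-0.003,0],[0,0,0],0.0854],[[-0.045,-0.003,0],[0,0,0],0.0854],[[-0.04,-0.002,0],[0,0,0],0.0854],[[-0.025,-0.001,0],[0,0,0],0.0854],[[-0.010,0,0],[0,0,0],0.0854],[[0,0,0],[0,0,0],0.0854],[[0,0,0],[0,0,0],0.0854]]'
python3 -c "
from h import *; from station import bot
p,d,E,k=snap(bot,'wrist','9'); W=cloud(d,E,k)
print(circ(W,.07,.085,(.503,-.322),.045))
go(bot,[.503,-.322,.023],0)
"
```

```text
t: 23.4
eef_pos: [0.5038, -0.3211, 0.2024]
tool_rot: [-0.001, 0.707, 0.707, 0.0]
contact_force: [0.9, 1.1, -0.1]
gripper_width: 1.002
(0.5039, -0.322, 0.0304, array([ 0.5039, -0.3208], dtype=float32), 2865, np.float64(0.0785))
t 23.45 pos [ 0.5039 -0.321   0.2026] F [ 0.79 -0.39  0.36] w 1.0
yaw of y 0.05 tilt z [-4.e-04  9.e-04 -1.e+00]
shift tool [-0.0012 -0.0009  0.1796]
turn deg [-0.02 -0.05  0.05]
shift after turn [-0.001  -0.0009  0.1796]
```

View pics/wrist9.png

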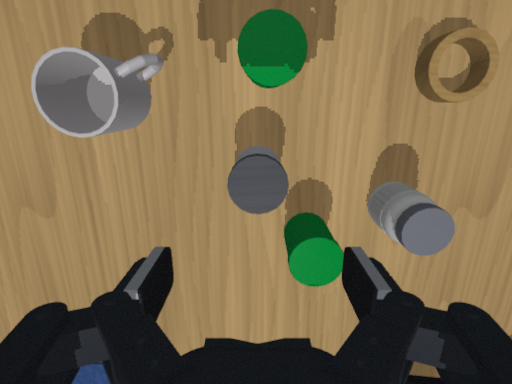

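Canister_2's dark lid is at (258,182) and measures (0.5039, -0.322). The green one at (313,250) lies clear of the finger lanes. I descend and grasp.

```bash

python3 -m crank '[[[-0.001,0,0.01],[0,0,0],0.0854],[[0,0,0.025],[0,0,0],0.0854],[[0,0,0.03],[0,0,0],0.0854],[[0,0,0.03],[0,0,0],0.0854],[[0,0,0.03],[0,0,0],0.0854],[[0,0,0.027],[0,0,0],0.0854],[[0,0,0.018],[0,0,0],0.0854],[[0,0,0.008],[0,0,0],0.0854],[[0,0,0],[0,0,0],0.0854],[[0,0,0],[0,0,0],0.0854]]'
python3 -m crank '[[[0,0,0],[0,0,0],0.075],[[0,0,0],[0,0,0],0.065],[[0,0,0],[0,0,0],0.055],[[0,0,0],[0,0,0],0.045],[[0,0,0],[0,0,0],0.045],[[0,0,0],[0,0,0],0.045],[[0,0,0],[0,0,0],0.045]]' 60
python3 -m crank '[[[0,0,-0.003],[0,0,0],0.045],[[0,0,-0.008],[0,0,0],0.045],[[0,0,-0.015],[0,0,0],0.045],[[0,0,-0.015],[0,0,0],0.045],[[0,0,-0.012],[0,0,0],0.045],[[0,0,-0.006],[0,0,0],0.045],[[0,0,0],[0,0,0],0.045],[[0,0,0],[0,0,0],0.045]]' 60
for i in 1 2 3 4; do python3 -m crank '[[[0,0,0],[0,0,0],0.045]]' | grep -E "force|pos|width"; done
python3 -c "
from h import *; from station import bot
go(bot,[.5555,.142,.023+.12],0)
p,d,E,k=snap(bot,'scene','10')
cv2.imwrite('pics/scene10z.png',cv2.resize(p[90:270,150:350,::-1],None,fx=3,fy=3))
"
```

```text
t: 24.7
eef_pos: [0.5042, -0.3237, 0.0258]
tool_rot: [0.001, 0.707, 0.707, 0.0]
contact_force: [-0.2, 0.1, 0.9]
gripper_width: 0.998
t: 25.58
eef_pos: [0.504, -0.3235, 0.0256]
tool_rot: [0.0, 0.707, 0.707, 0.0]
contact_force: [0.1, 0.5, 6.3]
gripper_width: 0.695
t: 26.58
eef_pos: [0.5033, -0.323, 0.0835]
tool_rot: [-0.0, 0.707, 0.707, -0.0]
contact_force: [-0.3, 0.0, -6.2]
gripper_width: 0.698
eef_pos: [0.5033, -0.3231, 0.0834]
contact_force: [-0.7, -0.2, -6.9]
gripper_width: 0.696
eef_pos: [0.5034, -0.3233, 0.0835]
contact_force: [0.7, 0.5, -6.4]
gripper_width: 0.7
eef_pos: [0.5035, -0.3233, 0.0837]
contact_force: [-0.1, -0.1, -5.9]
gripper_width: 0.699
eef_pos: [0.5035, -0.3234, 0.0838]
contact_force: [-0.7, -0.0, -6.5]
gripper_width: 0.699
t 27.07 pos [ 0.5035 -0.3234  0.0838] F [-0.73 -0.01 -6.54] w 0.699
yaw of y -0.06 tilt z [-1.e-04  0.e+00 -1.e+00]
shift tool [ 0.4654  0.0515 -0.0592]
turn deg [-0.01 -0.   -0.06]
shift after turn [ 0.4654  0.052  -0.0592]
```

View pics/scene10z.png

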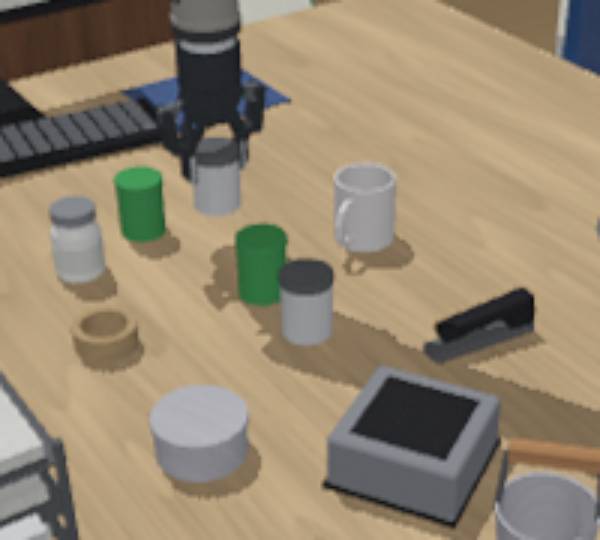

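Canister_2 hangs upright at about 6.4 N against about 2 N for canister_1, so it is the heavier. I raise it above the other things and carry it over.

```bash

python3 -m crank '[[[0,0,-0.008],[0,0,0],0.045],[[0,0,-0.018],[0,0,0],0.045],[[0,0,-0.022],[0,0,0],0.045],[[0,0,-0.02],[0,0,0],0.045],[[0,0,-0.012],[0,0,0],0.045],[[0.01,0.001,0],[0,0,0],0.045],[[0.02,0.002,0],[0,0,0],0.045],[[0.03,0.003,0],[0,0,0],0.045],[[0.035,0.004,0],[0,0,0],0.045],[[0.035,0.004,0],[0,0,0],0.045]]' 70
python3 -m crank '[[[0.035,0.004,0],[0,0,0],0.045],[[0.035,0.004,0],[0,0,0],0.045],[[0.035,0.004,0],[0,0,0],0.045],[[0.035,0.004,0],[0,0,0],0.045],[[0.035,0.004,0],[0,0,0],0.045],[[0.035,0.004,0],[0,0,0],0.045],[[0.035,0.004,0],[0,0,0],0.045],[[0.03,0.003,0],[0,0,0],0.045],[[0.025,0.002,0],[0,0,0],0.045],[[0.015,0.001,0],[0,0,0],0.045]]'
python3 -m crank '[[[0.01,0,0],[0,0,0],0.045],[[0.005,0,0],[0,0,0],0.045],[[0,0,0],[0,0,0],0.045],[[0,0,0],[0,0,0],0.045]]'
python3 -c "
from h import *; from station import bot
go(bot,[.5555,.142,.1356],0)
"
```

```text
t: 28.38
eef_pos: [0.5171, -0.1912, 0.163]
tool_rot: [-0.001, 0.707, 0.707, -0.0]
contact_force: [0.3, 0.5, -6.4]
gripper_width: 0.696
t: 29.62
eef_pos: [0.551, 0.1238, 0.163]
tool_rot: [-0.001, 0.707, 0.708, -0.001]
contact_force: [0.4, -1.2, -7.0]
gripper_width: 0.691
t: 30.12
eef_pos: [0.552, 0.1356, 0.164]
tool_rot: [0.0, 0.708, 0.706, -0.0]
contact_force: [-0.4, -0.4, -5.8]
gripper_width: 0.693
t 30.12 pos [0.552  0.1356 0.164 ] F [-0.39 -0.35 -5.76] w 0.693
yaw of y -0.13 tilt z [ 0.e+00 -3.e-04 -1.e+00]
shift tool [0.0064 0.0034 0.0284]
turn deg [ 0.    0.01 -0.13]
shift after turn [0.0064 0.0035 0.0284]
```

```bash

python3 -m crank '[[[0.003,0.002,0.005],[0,0,0],0.045],[[0.002,0.0015,0.009],[0,0,0],0.045],[[0,0,0.008],[0,0,0],0.045],[[0,0,0.004],[0,0,0],0.045],[[0,0,0.002],[0,0,0],0.045],[[0,0,0],[0,0,0],0.045],[[0,0,0],[0,0,0],0.045],[[0,0,0],[0,0,0],0.045],[[0,0,0],[0,0,0],0.045]]'
python3 -c "
from h import *; from station import bot
go(bot,[.5555,.1405,.1356],0)
p,d,E,k=snap(bot,'scene','11'); W=cloud(d,E,k)
m=(np.hypot(W[...,0]-.5555,W[...,1]-.142)<.04)&(W[...,2]>.065)&(W[...,2]<.17)
q=W[m]; print('can lowest z',np.percentile(q[:,2],[1,5]),q.mean(0))
s=(abs(W[...,2]-.13)<.015)&m; print(circ(W,.115,.145,(.5555,.142),.05))
m=(abs(W[...,2]-.06)<.004)&(np.hypot(W[...,0]-.555,W[...,1]-.142)<.1)
print('c1',circ(W,.07,.085,(.5157,-.1057),.045))
cv2.imwrite('pics/scene11z.png',cv2.resize(p[90:310,150:370,::-1],None,fx=2.7,fy=2.7))
p,d,E,k=snap(bot,'top','11');W=cloud(d,E,k);p0,d0,E0,k0=load('top0');W0=cloud(d0,E0,k0)
for nm,c,z0,z1,r in [('tin',(.714,.007),.04,.052,.06),('jar',(.672,-.367),.083,.095,.04),('ring',(.713,-.208),.022,.034,.05),('mug',(.345,-.24),.078,.092,.06),('tall',(.334,.322),.093,.106,.04),('box',(.737,.265),.044,.055,.08),('stap',(.365,.02),.035,.06,.08),('c1',(.5157,-.106),.07,.085,.045),('g1',(.5157,-.2),.07,.085,.045),('g2',(.566,-.407),.07,.085,.045)]:
  a=circ(W0,z0,z1,c,r);b=circ(W,z0,z1,c,r);print(nm,a and a[:3],b and b[:3])
m=(W[...,2]>.125)&(np.hypot(W[...,0]-.55,W[...,1]-.32)<.07);print('pail grip',cv2.minAreaRect(W[m][:,:2].astype(np.float32)),np.median(W[m][:,2]))
o=bot.get_obs();print(o['t'],o['contact_force'],abs(o['joint_vel']).max())
"
```

```text
t: 31.25
eef_pos: [0.5556, 0.1417, 0.136]
tool_rot: [0.0, 0.707, 0.707, 0.0]
contact_force: [-0.2, -0.9, -6.3]
gripper_width: 0.695
t 31.25 pos [0.5556 0.1417 0.136 ] F [-0.16 -0.88 -6.25] w 0.695
yaw of y -0.05 tilt z [ 2.e-04  1.e-04 -1.e+00]
shift tool [-0.0012 -0.0001  0.0004]
turn deg [ 0.01 -0.01 -0.05]
shift after turn [-0.0012 -0.0001  0.0004]
can lowest z [0.11086333 0.11375378] [0.56808747 0.1611567  0.14073589]
(0.5594, 0.1488, 0.0276, array([0.569 , 0.1608], dtype=float32), 180, np.float64(0.1301))
c1 (0.5176, -0.1072, 0.0337, array([ 0.5185, -0.1021], dtype=float32), 173, np.float64(0.0764))
tin (0.7146, 0.007, 0.0484) (0.7147, 0.0068, 0.0484)
jar (0.6724, -0.3668, 0.0265) (0.6728, -0.367, 0.0271)
ring (0.7145, -0.2078, 0.0367) (0.7151, -0.2074, 0.0369)
mug (0.3435, -0.2371, 0.0383) (0.3432, -0.2373, 0.0384)
tall (0.3341, 0.3217, 0.0222) None
box (0.7363, 0.2662, 0.0576) (0.7376, 0.2673, 0.0577)
stap (0.365, 0.0216, 0.0595) (0.3648, 0.0236, 0.0595)
c1 (0.5154, -0.1061, 0.0305) (0.515, -0.1061, 0.0302)
g1 (0.516, -0.1998, 0.0306) (0.5156, -0.1995, 0.0304)
g2 (0.5654, -0.4084, 0.0316) (0.5665, -0.4084, 0.0309)
pail grip ((0.549507200717926, 0.3174118399620056), (0.016924938187003136, 0.08100128918886185), 43.2525520324707) 0.14087932781090662
31.35 [-1.06861313  0.40134322 -5.76556219] 0.0020659743508415866
```

View pics/scene11z.png

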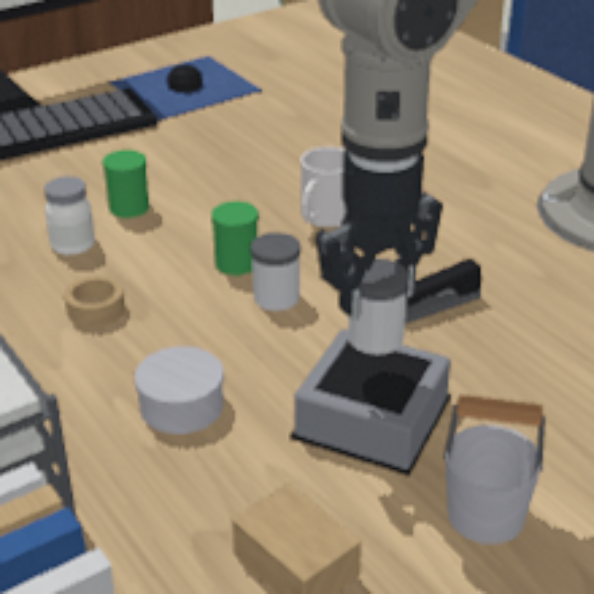

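View pics/top11.png

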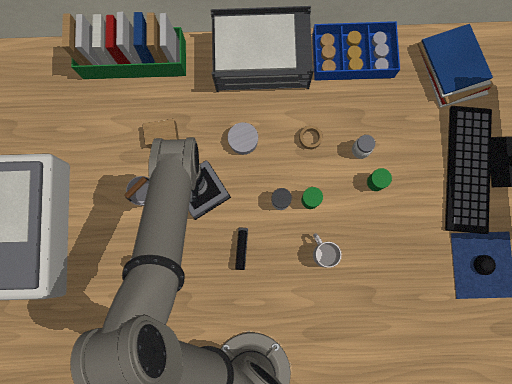

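Canister_2 hangs upright over the window, underside at about z = 0.11, and everything measured is unmoved. The arm hides the tall tin in the top view, so I check it in the saved scene picture.

View pics/scene11.png

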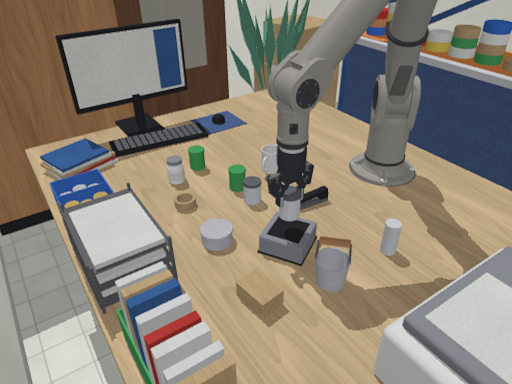

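```bash
python3 -c "
from h import *
for t in ('scene0','scene11'):
  p,d,E,k=load(t);W=cloud(d,E,k);print(circ(W,.03,.106,(.334,.322),.05))
"
```

```text
(0.3374, 0.3242, 0.0237, array([0.3447, 0.3296], dtype=float32), 450, np.float64(0.0777))
(0.3351, 0.3252, 0.0251, array([0.3446, 0.3296], dtype=float32), 452, np.float64(0.0768))
```

The tall tin at (390,238) is unmoved, so all checks agree. I hand in.

```bash
python3 -c "
from station import bot
print(bot.hand_in()); o=bot.get_obs(); print(o['t'],o['eef_pos'],o['contact_force'],o['gripper_width'])"
```

```text
the job is handed in; nothing more can be done
None
the job is handed in; nothing more can be done
```

I finished the task and handed the job in at about 31.4 s of the 72 s allowed; no verdict was reported.

- **Pail:** I lifted it off the reader by its handle and stood it on the table at about (0.55, 0.32), roughly 178 mm from the reader's centre.
- **Weighing:** I lifted canister_1 (left) first, which weighed about 2 N, and stood it back within 1 mm of where it was. Canister_2 then weighed about 6.4 N, so it is the heavier one. The force readings scattered by up to about 1 N, small against the difference.
- **Final hold:** canister_2 is held upright over the window, within about 3 mm of its centre by the tool position. Its underside is about 50 mm above the window. The arm was still at the last reading, with a wrist force of about 6 N.

**Last checks:** canister_1, the pail and all bystanders were standing where they should be. Apparent shifts were up to about 2 mm, within measuring error. The tall tin was hidden from the top camera, so I checked it in the scene camera and it had not moved. The scene camera put canister_2 about 8 mm from the window centre, but it sees only one side of the canister, so I trusted the tool position.

**Two small events along the way:**
- I regrasped canister_1 about 12 mm lower before lifting it, because I suspected the pads were on its lid. The opening read the same afterwards, so they had been on the body all along.
- Setting canister_1 down pressed it on the table with a wrist reading of 18 N, well under the limits.

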